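Draw out the praline dish and hold it out to the guest

TASK

By the ear that sticks out, draw the white eared dish with the gold-wrapped chocolate ball out from under the glass shelf, keeping it low and level so that nothing bumps the shelf, then raise it and turn it a quarter turn so that its other, free ear points straight across the guest's placemat, away from you, for the guest to take. Hold it out level over the middle of the placemat's near edge, a hand's breadth or two (10 to 20 cm) above the counter, and finish while holding it there, still: do not set it down or let go. All the while the chocolate must stay in the middle of the dish without being touched, and the cups and other things on the counter and shelf must be left as they are.

Things in the scene. Friction and masses are not known exactly. Their poses are not given: they have to be found in the camera images.
- dish: round white stoneware dish, blue rim line, two flat ears along its y axis, 0.22 kg. Rim 132 mm across and 26 mm high, foot 80 mm across, gently dished inside. Origin: centre of the underside, z up. Ear at -y sticks out of the shelf; the +y ear is the free one. Ears: 24 mm wide (along x), 12 mm thick (14 to 26 mm above the underside), reaching 112 mm from the centre
- dish_center (a point): middle of the dish's inner floor, 8 mm above its underside; the floor is flat for 8 mm around it, then rises ever more steeply to the rim
- ear_out (a point): grip point of the ear that sticks out from under the shelf: middle of its width and thickness, 94 mm from the dish's centre, 20 mm above its underside. The ear is a straight bar: pinch it across its width (dish x) from above, firmly (60 N or more), or the dish droops
- ear_free (a point): the same point on the free ear (dish +y), 94 mm from the dish's centre
- truffle: chocolate ball in gold foil, 30 mm in diameter, about 18 g, lying loose in the middle of the dish; rolls easily, so start and stop softly. Its origin turns with it: use truffle_center
- truffle_center (a point): centre of the chocolate ball, 23 mm above the dish's underside when it lies in the middle; its top is then 38 mm above the underside
- riser: fixed glass shelf on the counter: plate 360 (x) by 200 (y) by 8 mm, underside 85 and top 93 mm up, on four brass posts 14 mm thick at (+-163, +-83) mm; open between them. Origin: on the counter under the plate's centre. The dish's ear sticks out past its -y edge (y = -100), which faces the middle of the counter, its grip point 50 to 75 mm outside the edge. Draw the dish out along -y
- placemat: fixed cork placemat of the guest with a dark line round it, 260 mm (x) by 360 mm (y), 4 mm thick, lying flat. Origin: centre of its underside; its +x axis points to the guest's side (away from the robot), its near edge is at x = -130 mm
- saucer: guest's white saucer on the placemat, just beyond its middle, 132 mm across, 16 mm high; origin centre of the underside; leave alone
- cup: guest's white coffee cup on the saucer, 68 mm across, 58 mm high, with a handle; its top is 67 mm above the counter; leave alone
- glass: guest's water glass on the placemat, near its middle, 66 mm across, 80 mm high; leave alone
- pitcher: steel milk pitcher, 80 mm across, 100 mm high, with a handle, standing at the robot's right; leave alone
- sugar_pot: white lidded sugar pot, 82 mm across, 98 mm high, at the robot's right; leave alone
- bud_vase: green glass bud vase with small flowers, 72 mm across, about 200 mm high, at the robot's right; leave alone
- shelf_cup_a: white espresso cup with a handle, 62 mm across, 52 mm high, on top of the glass shelf; leave alone
- shelf_cup_b: second such espresso cup on top of the glass shelf; leave alone

How it is judged:
By the outcome, as a careful person would: the job done as asked, in the order asked, and still so for the second after the job is handed in, while the arm keeps its last pose, push and grip.
It also fails if it takes over 51 s, if anything falls off the work surface, if the arm or the gripper's body presses on something with over 40 N, if the wrist force passes 120 N, or if a joint passes its speed limit or range.

ROBOT

A 7-joint arm with a two-finger parallel gripper is mounted at the origin on the work surface. World frame = base frame: x ahead of the robot, y to its left, z up, the work surface at z = 0. Lengths are in m, angles in rad, forces in N, time in s.
With the tool pointing down it reaches from about 0.4 to 0.85 m from the base axis. Payload 10.4 kg.
Tool frame: the origin (TCP) lies at the very end of the fingers, on their centre line; the grasp point (between the pads) lies 19 mm behind it; z points along the fingers, y is the line along which they close (so a half turn about z gives the same grasp; the last joint's range is limited). The gripper opens to 85 mm and grips with 20 to 120 N. Pads are 22 mm wide; open, the fingers measure 114 mm over their backs; the gripper's body (76 mm by 85 mm) begins 54 mm behind the grasp point. The pads swing forward as they close: fully open they stand 13 mm farther back than shut.
Start: joints at [-0.023, 0.332, -0.065, 1.46, 0.022, 1.35, -0.088], TCP at [0.625, 0, 0.196] pointing down, gripper open.
Joint ranges: [-2.6, 2.6], [-0.5, 2.12], [-1.47, 1.34], [0.16, 2.42], [-1.27, 4.41], [0.06, 2.06], [-2.6, 2.6]. Speed limits (rad/s): [2.22, 2.22, 2.79, 2.79, 3.14, 3.14, 3.14].

INTERFACE

Orientations are given as a unit quaternion [x, y, z, w].
In Python, from workcell import manip, vision, order gives the robot as it stands. The module is installed in compiled form; this text tells all that it offers.
- The arm moves only by the tool move_arm, never from a script. Its argument "motion" is a list of rows, each a list of 3 entries, a list of its own where there are three numbers: the shift along the tool's x, y, z scaled (see below), then the turn, a rotation vector about the tool's x, y, z scaled (see below), then the opening, from -1 (shut) to 1 (fully open). In form: [[[dx, dy, dz], [wx, wy, wz], hand], ...]. A call has 1 to 12 rows; each row shifts and turns the commanded pose from where the row before left it, along the tool's axes as they then stand; what a row does not reach is not made up. The controller multiplies each number of a shift by 0.75 m and each number of a turn by pi/4 rad. A row lasts 1/10 s, in which the tool goes at most 50 mm and 8.59 degrees, less where a joint would pass 70% of its speed; a pose out of reach is approached as far as the arm can. A call with a number of a shift or a turn outside -1 to 1 is refused whole. A call with a gripper value outside its range is refused whole. The fingers move at their own pace and stop on an object; "newtons" is the grip in N (left out, the last holds). Time passes only in rows, so rows that do not move let the fingers close. It gives the time, the measured TCP pose, the force, the opening and the grip force at its end, in the units of the state.
- manip.get_obs(): the state, without advancing time (a new reading comes with each control period).
- vision.camera(name): name is "scene" or "side" or "wrist"; returns a dict with "pixels" (420x560x3 uint8, red, green, blue), "fx", "fy", "cx", "cy" (pixels), "R" (3x3) and "t" (3): a world point X has camera coordinates R X + t. Camera axes: x right, y down, z forward; pixel columns grow to the right and rows downward; lengths in m; the calibration is good to about 2 mm. A picture is of the moment at which its call begins. There is no depth.
- order.hand_in(): hands the job in; it is judged then, once.
The state is a dict: "clock": time; "joint_pos": joint angles; "joint_velocities": joint speeds; "tau": joint torques, N m; "position": TCP position; "ee_rot": TCP orientation; "ft_force": force on the tool from outside, world axes, zero at the start; "torque": the same for the moment, N m; "grip_width": opening from 0.0 (shut) to 1.0 (fully open); "grasp_force": force on a finger pad.
Only numpy, scipy, OpenCV 4.12 (cv2) and the standard library are available. Lean on these libraries where they do the work, as an engineer would, in place of code of your own. Each camera call takes 0.05 s, during which the arm holds its last target. There are 200 camera calls.

## Working session

There is one attempt and no reset: what is moved stays moved. The work goes in short steps, Python scripts to look and compute and a tool call to move; the robot and the scene stay as the last step left them, time stands still between calls to the robot, and variables do not carry over. Pictures are saved under pics/ and viewed, at most 10 in all, crops included, and the job is handed in when it is done.

Besides the shell and the picture viewer there is one more tool, called after ">>>" as name([rows], argument=value, ...), one row to a line, values as JSON. move_arm: Moves the arm, as the interface text tells. Its arguments: {"type":"object","properties":{"motion":{"type":"array"},"newtons":{"type":"number"}},"required":["motion"]}

```bash
mkdir -p pics; python3 - <<'E'
from workcell import manip, vision
import cv2,numpy as np,pickle
o=manip.get_obs();print({k:np.round(v,3) for k,v in o.items()})
for n in("scene","side","wrist"):
    c=vision.camera(n);pickle.dump(c,open(f'{n}0.pkl','wb'));cv2.imwrite(f'pics/{n}0.png',cv2.cvtColor(c["pixels"],cv2.COLOR_RGB2BGR))
    print(n,c["fx"],c["cx"],c["cy"],np.round(-c["R"].T@c["t"],3),np.round(c["R"][2],2))
E
```

```text
{'clock': np.float64(0.0), 'joint_pos': array([-0.023,  0.333, -0.065,  1.461,  0.022,  1.35 , -0.088]), 'joint_velocities': array([-0.002,  0.002, -0.001,  0.   , -0.   , -0.002, -0.001]), 'tau': array([ 0.0000e+00, -6.2545e+01,  5.0000e-02, -3.9161e+01,  1.6000e-02,
        1.0000e-02, -0.0000e+00]), 'position': array([ 0.625, -0.   ,  0.195]), 'ee_rot': array([ 0.707,  0.707, -0.001, -0.   ]), 'ft_force': array([-0.146, -0.444,  0.221]), 'torque': array([0.036, 0.03 , 0.032]), 'grasp_force': np.float64(0.0), 'grip_width': np.float64(1.001)}
scene 425.0626684530874 287.3892878220516 207.82123252612172 [ 1.037 -0.698  1.128] [-0.37  0.5  -0.78]
side 525.4149492251889 279.365084654619 215.86193726710295 [ 0.32  -0.983  1.316] [ 0.15  0.62 -0.77]
wrist 316.0262720018886 281.8152094250661 207.701517527817 [0.625 0.072 0.373] [-0.   -0.28 -0.96]
```

View pics/scene0.png

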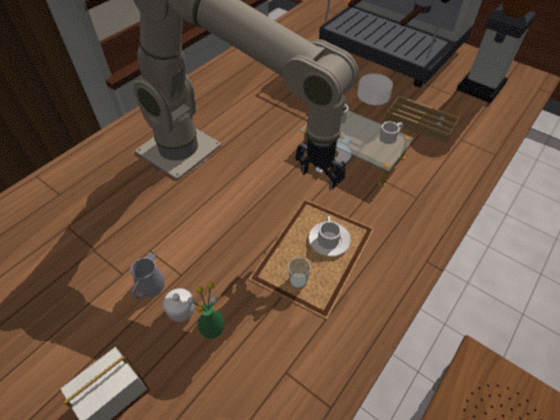

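View pics/side0.png

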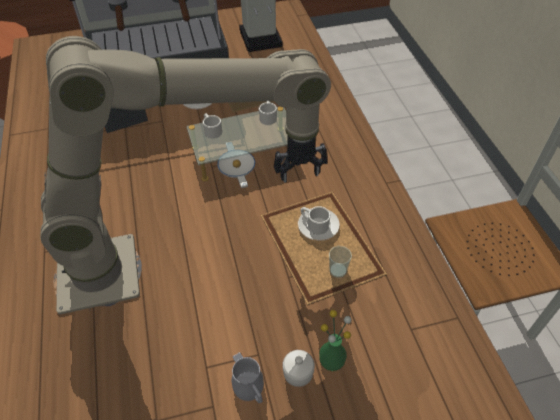

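View pics/wrist0.png

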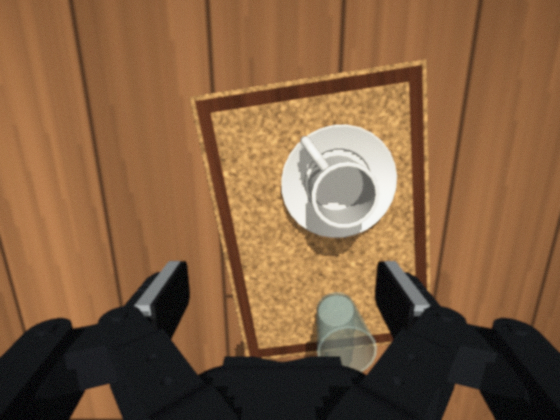

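The side view shows the dish around (237,163), with the ball at (236,163) and its outer ear near (242,182). The placemat corners are about (265,215), (333,197), (382,268) and (308,298). The wrist view shows the placemat, cup and glass.

```bash
cat > h.py <<'E'
import numpy as np,cv2,pickle
def ray(c,u,v,z):
    d=c["R"].T@np.array([(u-c["cx"])/c["fx"],(v-c["cy"])/c["fy"],1]);o=-c["R"].T@c["t"]
    return (o+d*(z-o[2])/d[2])
def proj(c,X):
    p=c["R"]@np.array(X)+c["t"];return np.array([c["fx"]*p[0]/p[2]+c["cx"],c["fy"]*p[1]/p[2]+c["cy"]])
E
python3 - <<'E'
from h import *
c=pickle.load(open('side0.pkl','rb'))
im=cv2.cvtColor(c["pixels"],cv2.COLOR_RGB2BGR)
cv2.imwrite('pics/crop.png',cv2.resize(im[90:210,170:320],None,fx=5,fy=5,interpolation=cv2.INTER_CUBIC))
for p in[(265,217),(333,197),(382,267),(308,299)]:print('mat',ray(c,*p,.004).round(3))
w=pickle.load(open('wrist0.pkl','rb'))
for p in[(193,100),(425,62),(425,340),(250,358)]:print('matw',ray(w,*p,.004).round(3))
print('ball',ray(c,236.5,163,.023).round(3),'ear',ray(c,242,182,.02).round(3))
E
```

```text
mat [0.534 0.076 0.004]
mat [0.774 0.101 0.004]
mat [ 0.827 -0.203  0.004]
mat [ 0.582 -0.252  0.004]
matw [0.526 0.088 0.004]
matw [0.777 0.126 0.004]
matw [ 0.823 -0.228  0.004]
matw [ 0.579 -0.259  0.004]
ball [0.492 0.323 0.023] ear [0.492 0.232 0.02 ]
```

View pics/crop.png

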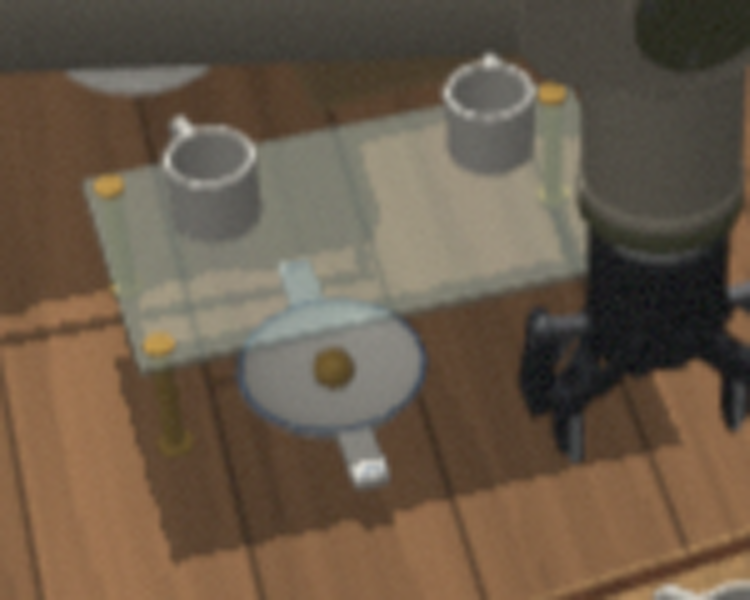

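The crop shows the dish under the shelf. The outer ear tip's top edge is at crop (368,459), the free ear tip at (297,263) and the ball at (334,368). The brass caps are at (110,186), (160,345) and (552,94). The front-left post foot is near (174,445).

```bash
python3 - <<'E'
from h import *
c=pickle.load(open('side0.pkl','rb'))
f=lambda u,v,z:ray(c,170+u/5-.4,90+v/5-.4,z)
a=f(368,459,.026);b=f(297,263,.026);print('out',a,'free',b,np.linalg.norm(a-b),'yaw',np.degrees(np.arctan2(*(b-a)[[1,0]])),'mid',(a+b)/2)
print('ball',f(334,368,.023))
rim=[f(240,365,.026),f(426,365,.026),f(333,437,.026),f(333,300,.026)]
print('rim',np.round(rim,3))
for p in[(110,186),(160,345),(552,94)]:print('cap',f(*p,.095).round(3))
print('platecorner',f(90,182,.093).round(3),f(143,370,.093).round(3),f(588,268,.093).round(3))
# placemat by dark line/cork in wrist view
E
```

```text
out [0.4961635  0.22784609 0.026     ] free [0.48713902 0.43087745 0.026     ] 0.20323182960976818 yaw 92.5450485955457 mid [0.49165126 0.32936177 0.026     ]
ball [0.49182942 0.32191394 0.023     ]
rim [[0.429 0.339 0.026]
 [0.554 0.305 0.026]
 [0.477 0.254 0.026]
 [0.504 0.386 0.026]]
cap [0.366 0.468 0.095]
cap [0.375 0.3   0.095]
cap [0.691 0.484 0.095]
platecorner [0.354 0.478 0.093] [0.36  0.282 0.093] [0.669 0.301 0.093]
```

>>> move_arm([
  [[0.0304,-0.0175,0],[0,0,-0.006],1],
  [[0.0304,-0.0175,0],[0,0,-0.006],1],
  [[0.0304,-0.0175,0],[0,0,-0.006],1],
  [[0.0304,-0.0175,0],[0,0,-0.006],1],
  [[0.0304,-0.0175,0],[0,0,-0.006],1],
  [[0.0304,-0.0175,0],[0,0,-0.006],1],
  [[0.0304,-0.0175,0],[0,0,-0.006],1],
  [[0.0304,-0.0175,0],[0,0,-0.006],1],
  [[0.0304,-0.0175,0],[0,0,-0.006],1],
  [[0.0304,-0.0175,0],[0,0,-0.006],1],
  [[0,0,0],[0,0,0],1],
  [[0,0,0],[0,0,0],1],
], newtons=100)

```text
clock: 1.35
position: [0.4887, 0.2253, 0.1954]
ee_rot: [0.69, 0.724, -0.0, 0.0]
ft_force: [0.6, -0.7, 0.2]
grip_width: 1.004
grasp_force: 0.0
```

```bash
python3 - <<'E'
from workcell import manip, vision
from h import *
o=manip.get_obs();print({k:np.round(o[k],4) for k in("clock","position","ee_rot","joint_pos")})
for n in("scene","side","wrist"):
    c=vision.camera(n);pickle.dump(c,open(f'{n}1.pkl','wb'));im=cv2.cvtColor(c["pixels"],cv2.COLOR_RGB2BGR);cv2.imwrite(f'pics/{n}1.png',im)
    if n=="wrist": print(proj(c,[.492,.322,.023]),proj(c,[.496,.228,.026]))
a=cv2.imread('pics/side1.png')[180:320,240:400];cv2.imwrite('pics/mat1.png',cv2.resize(a,None,fx=4,fy=4,interpolation=cv2.INTER_CUBIC))
E
```

```text
{'clock': np.float64(1.35), 'position': array([0.4887, 0.2253, 0.1954]), 'ee_rot': array([ 6.898e-01,  7.240e-01, -1.000e-04,  1.000e-04]), 'joint_pos': array([-0.2992,  0.1542, -0.2412,  1.6818,  0.0382,  1.3103, -0.4992])}
[288.87669055  89.09586235] [288.17097941 178.5752193 ]
```

View pics/wrist1.png

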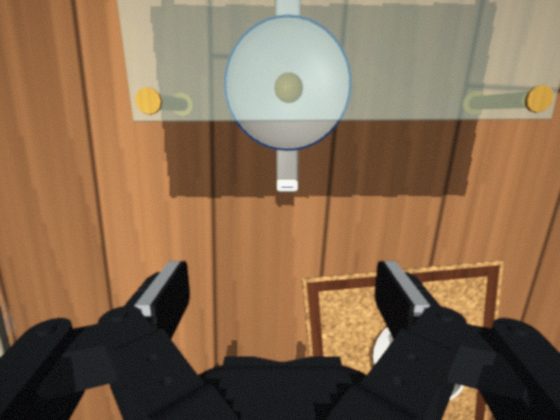

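View pics/mat1.png

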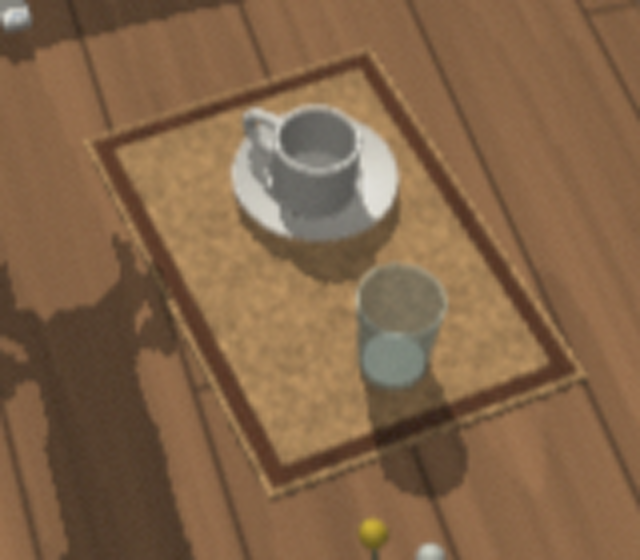

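The wrist view shows the ear hanging straight down from the dish, with its tip's top edge at (287,181), the ball at (288.5,87) and the rim from 225 to 351. The shelf edge runs along row ~120. The mat crop gives corners at (87,142), (369,52), (584,375) and (271,495).

```bash
python3 - <<'E'
from h import *
w=pickle.load(open('wrist1.pkl','rb'));s=pickle.load(open('side1.pkl','rb'))
print('ball',ray(w,288.5,87,.023).round(4))
print('tip',[ray(w,u,v,.026).round(4) for u,v in((277,181),(297.5,181),(287,181))])
print('rim',[ray(w,u,v,.026).round(4) for u,v in((225,82),(351,82),(288,150),(288,15))])
print('shelf',ray(w,133,121,.093).round(4),ray(w,550,118.5,.093).round(4))
P=[ray(s,240+u/4-.4,180+v/4-.4,.004)[:2] for u,v in((87,142),(369,52),(584,375),(271,495))]
print(np.round(P,4)); P=np.array(P)
C=P.mean(0);ax=(P[1]+P[2]-P[0]-P[3]);ay=(P[0]+P[1]-P[2]-P[3])
print('C',C,'near mid',(P[0]+P[3])/2,np.linalg.norm(ax)/2,np.linalg.norm(ay)/2,'yaw',np.degrees(np.arctan2(ax[1],ax[0])),np.degrees(np.arctan2(ay[1],ay[0]))-90)
print('wrist0 mat corner',ray(w,304,279,.004),ray(w,502,263,.004))
o=(0.4887,0.2253);import numpy as np
E
```

```text
ball [0.4915 0.324  0.023 ]
tip [array([0.4836, 0.2247, 0.026 ]), array([0.5066, 0.2257, 0.026 ]), array([0.4948, 0.2252, 0.026 ])]
rim [array([0.426 , 0.3257, 0.026 ]), array([0.5553, 0.3315, 0.026 ]), array([0.4942, 0.2596, 0.026 ]), array([0.4876, 0.3893, 0.026 ])]
shelf [0.3586 0.2853 0.093 ] [0.715  0.3035 0.093 ]
[[ 0.5248  0.0865]
 [ 0.7761  0.1208]
 [ 0.8291 -0.2268]
 [ 0.5763 -0.2647]]
C [ 0.67655203 -0.0710651 ] near mid [ 0.55052591 -0.08911695] 0.25462483590232027 0.3533118233482035 yaw 8.151538773813062 8.502902631786128
wrist0 mat corner [0.52408822 0.09142225 0.004     ] [0.77697027 0.12606218 0.004     ]
```

>>> move_arm([
  [[0.0063,0.0091,0],[0,0,0],0.3],
  [[0,0,0.028],[0,0,0],0.3],
  [[0,0,0.028],[0,0,0],0.3],
  [[0,0,0.028],[0,0,0],0.3],
  [[0,0,0.028],[0,0,0],0.3],
  [[0,0,0.028],[0,0,0],0.3],
  [[0,0,0.028],[0,0,0],0.3],
  [[0,0,0.028],[0,0,0],0.3],
  [[0,0,0.028],[0,0,0],0.3],
  [[0,0,0.0085],[0,0,0],0.3],
  [[0,0,0.0085],[0,0,0],0.3],
  [[0,0,0.0085],[0,0,0],0.3],
], newtons=100)

```text
clock: 2.7
position: [0.4964, 0.2305, 0.0088]
ee_rot: [0.69, 0.723, 0.001, 0.0]
ft_force: [0.3, 0.8, -0.6]
grip_width: 0.649
grasp_force: 0.0
```

>>> move_arm([
  [[0,0,0],[0,0,0],0.3],
  [[0,0,0],[0,0,0],0.3],
])

```text
clock: 2.9
position: [0.496, 0.2304, 0.0089]
ee_rot: [0.69, 0.724, 0.0, 0.0]
ft_force: [0.1, 0.0, -0.4]
grip_width: 0.648
grasp_force: 0.0
```

```bash
python3 - <<'E'
from workcell import manip, vision
from h import *
c=vision.camera("wrist");im=cv2.cvtColor(c["pixels"],cv2.COLOR_RGB2BGR);cv2.imwrite('pics/wrist2.png',im)
o=manip.get_obs();print({k:np.round(o[k],4) for k in("clock","position","ee_rot","grip_width")})
E
```

```text
{'clock': np.float64(2.95), 'position': array([0.496 , 0.2304, 0.009 ]), 'ee_rot': array([6.903e-01, 7.235e-01, 5.000e-04, 2.000e-04]), 'grip_width': np.float64(0.65)}
```

View pics/wrist2.png

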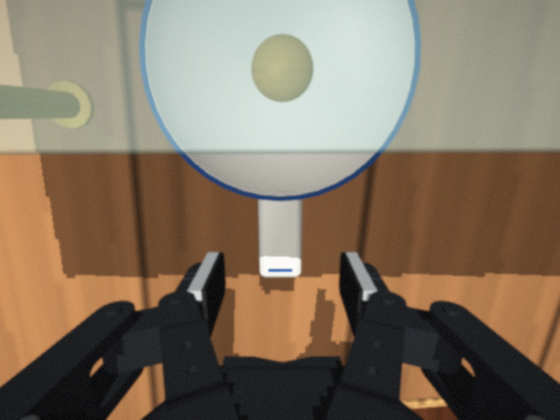

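The ear, at columns 259–302, is centred between the fingers. The ear tip is at row 276, so I'll check how far the pads overlap it.

```bash
python3 - <<'E'
from workcell import vision
from h import *
c=vision.camera("wrist")
for z in(.009,.015,.026):print(z,[proj(c,[.496+dx,.2304+dy,z]).round(0) for dx,dy in((0,0),(0,.011),(0,-.011),(-.0275,.011),(-.0275,-.011))])
print(ray(c,280,276,.026),ray(c,280,199,.026),ray(c,282,68,.023))
E
```

```text
0.009 [array([282., 239.]), array([283., 222.]), array([281., 255.]), array([237., 220.]), array([237., 254.])]
0.015 [array([282., 243.]), array([283., 225.]), array([281., 260.]), array([235., 223.]), array([235., 258.])]
0.026 [array([282., 250.]), array([283., 232.]), array([281., 268.]), array([233., 230.]), array([232., 266.])]
[0.49556379 0.21453473 0.026     ] [0.49352705 0.25985972 0.026     ] [0.49158267 0.32416103 0.023     ]
```

```bash
python3 - <<'E'
from workcell import vision
from h import *
c=vision.camera("side");im=cv2.cvtColor(c["pixels"],cv2.COLOR_RGB2BGR)
a=cv2.resize(im[100:220,180:310],None,fx=5,fy=5,interpolation=cv2.INTER_CUBIC);cv2.imwrite('pics/s2.png',a)
for p in([.496,.2304,.009],[.496,.2304,.0],[.523,.2304,.015],[.469,.2304,.015]):print(((proj(c,p)-[180,100])*5).round())
s=pickle.load(open('side0.pkl','rb'));print(proj(s,[.625,0,.195]),proj(s,[.5825,0,.208]),proj(s,[.6675,0,.208]))
E
```

```text
[317. 422.]
[317. 431.]
[355. 408.]
[277. 423.]
[299.64559309 188.31484425] [285.43946612 188.07592685] [313.91848974 182.44604757]
```

View pics/s2.png

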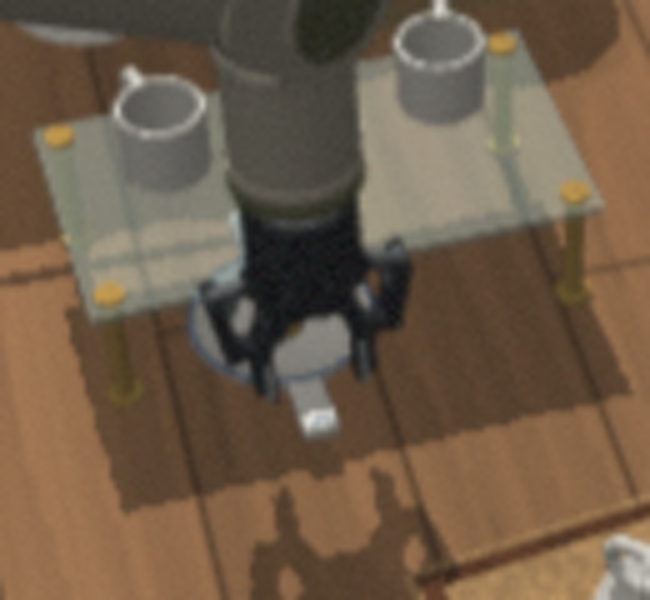

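```bash
python3 - <<'E'
from workcell import vision
from h import *
s=vision.camera("side");w=vision.camera("wrist");q=vision.camera("scene")
def tri(*obs):
    A=[];b=[]
    for c,u,v in obs:
        o=-c["R"].T@c["t"];d=c["R"].T@np.array([(u-c["cx"])/c["fx"],(v-c["cy"])/c["fy"],1]);d/=np.linalg.norm(d)
        M=np.eye(3)-np.outer(d,d);A.append(M);b.append(M@o)
    X=np.linalg.lstsq(np.vstack(A),np.hstack(b),rcond=None)[0];return X.round(4),[np.round(proj(c,X)-[u,v],1) for c,u,v in obs]
print(tri((s,180+265/5,100+395/5),(w,218,262)));print(tri((s,180+363/5,100+378/5),(w,346,262)))
im=cv2.cvtColor(q["pixels"],cv2.COLOR_RGB2BGR);p=proj(q,[.496,.2304,.009]);print(p)
x,y=map(int,p);cv2.imwrite('pics/q2.png',cv2.resize(im[y-50:y+40,x-60:x+60],None,fx=6,fy=6,interpolation=cv2.INTER_CUBIC))
E
```

```text
(array([0.4635, 0.2306, 0.0438]), [array([0.1, 0. ]), array([-0.7, -0.1])])
(array([0.5294, 0.232 , 0.0405]), [array([-0.2,  0.1]), array([1.8, 0.2])])
[320.82813292 171.47001205]
```

View pics/q2.png

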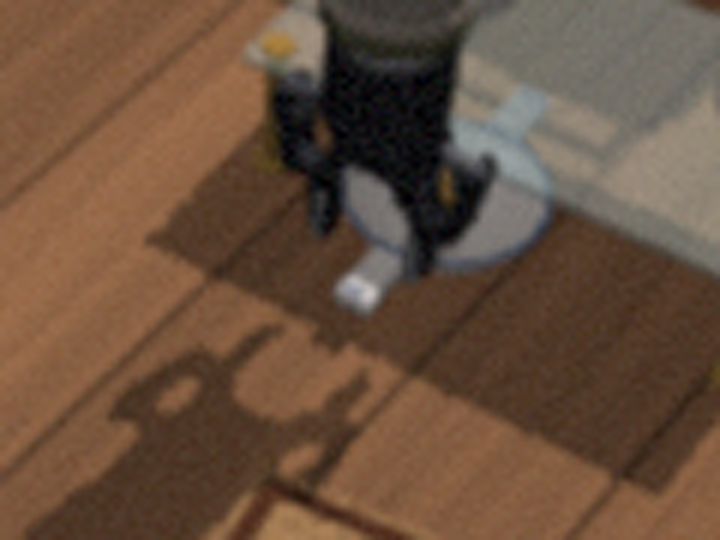

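The scene crop also puts the fingertips well above the reported TCP. All three cameras agree that the tips are at z ≈ 0.042. I'll go down gently in small steps and feel for the counter.

>>> move_arm([
  [[0,0,0.007],[0,0,0],0.3],
  [[0,0,0.007],[0,0,0],0.3],
  [[0,0,0.004],[0,0,0],0.3],
  [[0,0,0],[0,0,0],0.3],
])

```text
clock: 3.6
position: [0.4951, 0.2299, -0.0059]
ee_rot: [0.69, 0.724, -0.001, -0.0]
ft_force: [-0.5, 0.2, -0.2]
grip_width: 0.652
grasp_force: 0.0
```

```bash
cat > tips.py <<'E'
from workcell import vision,manip
from h import *
# lowest dark (finger) pixels in the side view beside each finger, cast onto the plane y of the hand
c=vision.camera("side");o=manip.get_obs();P=o["position"];g=c["pixels"].max(2)
print(np.round(P,4),o["ft_force"].round(1),round(float(o["grip_width"]),3))
O=-c["R"].T@c["t"]
for s in(-1,1):
    e=proj(c,[P[0]+s*.034,P[1],.035]).astype(int)
    cols=[]
    for u in range(e[0]-5,e[0]+6):
        v=np.where(g[e[1]-20:e[1]+16,u]<48)[0]
        if len(v): cols.append((v.max()+e[1]-20+.5,u))
    v,u=max(cols);d=c["R"].T@np.array([(u-c["cx"])/c["fx"],(v-c["cy"])/c["fy"],1])
    print(u,v,(O+d*(P[1]-O[1])/d[1]).round(4))
E
python3 tips.py
```

```text
[ 0.4953  0.2301 -0.0055] [-0.7  0.   0.2] 0.652
232 181.5 [0.4588 0.2301 0.0335]
251 177.5 [0.524  0.2301 0.0351]
```

No contact at reported z = -5.5 mm, so the offset is real and the tips are at about 0.03. I'll keep going down.

>>> move_arm([
  [[0,0,0.006],[0,0,0],0.3],
  [[0,0,0.006],[0,0,0],0.3],
  [[0,0,0.004],[0,0,0],0.3],
  [[0,0,0],[0,0,0],0.3],
])

```text
clock: 4.05
position: [0.4952, 0.23, -0.0177]
ee_rot: [0.69, 0.724, -0.0, -0.0]
ft_force: [-0.2, 0.0, 0.2]
grip_width: 0.652
grasp_force: 0.0
```

```bash
python3 tips.py
```

```text
[ 0.4954  0.2301 -0.0174] [ 0.3 -0.1  0. ] 0.65
232 183.5 [0.458  0.2301 0.0239]
251 179.5 [0.5236 0.2301 0.0255]
```

>>> move_arm([
  [[0,0,0.0027],[0,0,0],0.3],
  [[0,0,0.0027],[0,0,0],0.3],
  [[0,0,0.0027],[0,0,0],0.3],
  [[0,0,0],[0,0,0],0.3],
])

```text
clock: 4.5
position: [0.4954, 0.2301, -0.0235]
ee_rot: [0.69, 0.724, -0.0, -0.0]
ft_force: [-0.1, 0.1, -0.8]
grip_width: 0.647
grasp_force: 0.0
```

>>> move_arm([
  [[0,0,0.0027],[0,0,0],0.3],
  [[0,0,0.0027],[0,0,0],0.3],
  [[0,0,0],[0,0,0],0.3],
])

```text
clock: 4.8
position: [0.4954, 0.2301, -0.0275]
ee_rot: [0.69, 0.724, -0.0, -0.0]
ft_force: [-0.5, 0.7, -0.6]
grip_width: 0.652
grasp_force: 0.0
```

```bash
python3 tips.py
```

```text
[ 0.4955  0.2302 -0.0274] [-0.2 -0.8  1. ] 0.649
233 185.5 [0.4606 0.2302 0.0132]
254 180.5 [0.5336 0.2302 0.0178]
```

>>> move_arm([
  [[0,0,0.002],[0,0,0],0.3],
  [[0,0,0],[0,0,0],0.3],
])

```text
clock: 5.05
position: [0.4955, 0.2302, -0.0289]
ee_rot: [0.69, 0.724, -0.0, 0.0]
ft_force: [0.8, -0.1, 0.6]
grip_width: 0.649
grasp_force: 0.0
```

>>> move_arm([
  [[0,0,0.002],[0,0,0],0.3],
  [[0,0,0],[0,0,0],0.3],
])

```text
clock: 5.25
position: [0.4955, 0.2301, -0.0304]
ee_rot: [0.69, 0.724, -0.0, -0.0]
ft_force: [-0.1, -1.4, -0.9]
grip_width: 0.651
grasp_force: 0.0
```

>>> move_arm([
  [[0,0,0.002],[0,0,0],0.3],
  [[0,0,0],[0,0,0],0.3],
])

```text
clock: 5.45
position: [0.4955, 0.2301, -0.0319]
ee_rot: [0.69, 0.724, -0.0, -0.0]
ft_force: [0.1, -0.5, 0.1]
grip_width: 0.651
grasp_force: 0.0
```

>>> move_arm([
  [[0,0,0.002],[0,0,0],0.3],
  [[0,0,0],[0,0,0],0.3],
])

```text
clock: 5.65
position: [0.4955, 0.2302, -0.0334]
ee_rot: [0.69, 0.724, -0.0, -0.0]
ft_force: [0.2, -0.4, -0.2]
grip_width: 0.647
grasp_force: 0.0
```

>>> move_arm([
  [[0,0,0.002],[0,0,0],0.3],
  [[0,0,0],[0,0,0],0.3],
])

```text
clock: 5.85
position: [0.4955, 0.2301, -0.0349]
ee_rot: [0.69, 0.724, -0.0, -0.0]
ft_force: [0.3, -0.3, 0.2]
grip_width: 0.651
grasp_force: 0.0
```

>>> move_arm([
  [[0,0,0.002],[0,0,0],0.3],
  [[0,0,0],[0,0,0],0.3],
])

```text
clock: 6.05
position: [0.4955, 0.2302, -0.0364]
ee_rot: [0.69, 0.724, -0.0, -0.0]
ft_force: [-0.3, -0.4, -0.2]
grip_width: 0.649
grasp_force: 0.0
```

```bash
python3 tips.py; python3 - <<'E'
from workcell import vision
from h import *
c=vision.camera("side");im=cv2.cvtColor(c["pixels"],cv2.COLOR_RGB2BGR)
w=vision.camera("wrist");iw=cv2.cvtColor(w["pixels"],cv2.COLOR_RGB2BGR)
a=cv2.resize(im[150:200,210:275],None,fx=8,fy=8,interpolation=cv2.INTER_CUBIC)
b=cv2.resize(iw[180:330,170:400],None,fx=400/150*.8,fy=400/150*.8)
H=max(a.shape[0],0);out=np.zeros((400+b.shape[0] if 0 else 400,0,3),np.uint8)
b=cv2.resize(iw[180:330,190:290],(267,400));cv2.imwrite('pics/last.png',np.hstack([a,b]))
for z in(0,.01,.02):print(((proj(c,[.4955,.2301,z])-[210,150])*8).round())
E
```

```text
[ 0.4955  0.2302 -0.0363] [ 0.6  0.  -0.1] 0.649
233 187.5 [0.4599 0.2302 0.0035]
252 183.5 [0.526  0.2302 0.005 ]
[267. 290.]
[265. 274.]
[264. 257.]
```

View pics/last.png

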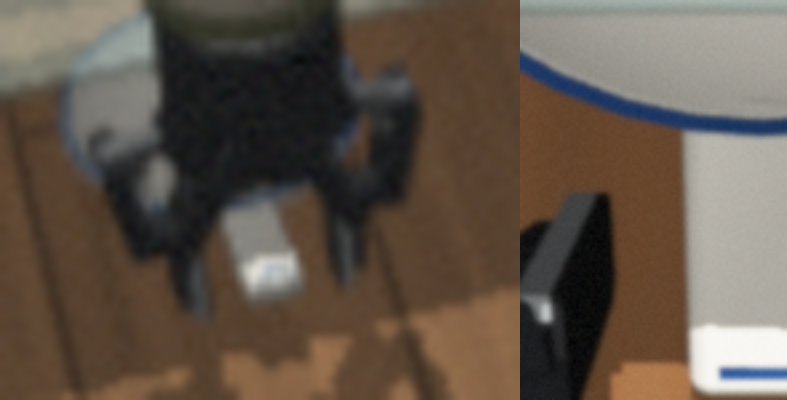

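The last picture shows the fingertips just above the counter, straddling the ear. I'll raise about 5 mm to allow for the pads' forward swing and close gradually.

>>> move_arm([
  [[0,0,-0.0033],[0,0,0],0.2],
  [[0,0,-0.0034],[0,0,0],0.1],
  [[0,0,0],[0,0,0],0],
  [[0,0,0],[0,0,0],-0.1],
  [[0,0,0],[0,0,0],-0.2],
  [[0,0,0],[0,0,0],-0.3],
  [[0,0,0],[0,0,0],-0.35],
  [[0,0,0],[0,0,0],-0.4],
  [[0,0,0],[0,0,0],-0.45],
], newtons=30)

```text
clock: 7.1
position: [0.4955, 0.2302, -0.0312]
ee_rot: [0.69, 0.724, -0.0, 0.0]
ft_force: [-0.9, -0.5, 0.6]
grip_width: 0.28
grasp_force: 12.4
```

>>> move_arm([
  [[0,0,0],[0,0,0],-0.5],
  [[0,0,0],[0,0,0],-0.6],
  [[0,0,0],[0,0,0],-0.8],
  [[0,0,0],[0,0,0],-1],
], newtons=60)

```text
clock: 7.5
position: [0.4955, 0.2301, -0.0312]
ee_rot: [0.69, 0.724, -0.0, 0.0]
ft_force: [-2.0, -1.0, 3.2]
grip_width: 0.268
grasp_force: 58.6
```

>>> move_arm([
  [[0,0,0],[0,0,0],-1],
  [[0,0,0],[0,0,0],-1],
  [[0,0,0],[0,0,0],-1],
], newtons=110)

```text
clock: 7.8
position: [0.4956, 0.2301, -0.0312]
ee_rot: [0.69, 0.724, -0.0, 0.0]
ft_force: [-2.4, -2.4, 3.1]
grip_width: 0.253
grasp_force: 107.9
```

```bash
cat > ball.py <<'E'
from workcell import vision,manip
from h import *
o=manip.get_obs();c=vision.camera("wrist");P=c["pixels"];h=cv2.cvtColor(P,cv2.COLOR_RGB2HSV)
print({k:np.round(o[k],4) for k in("clock","position","ee_rot","grip_width","grasp_force","ft_force","torque")})
cv2.imwrite(f'pics/w_{o["clock"]:.2f}.png',P[:,:,::-1])
H=h[:,:,0].astype(int)
m=((H>15)&(H<42)&(h[:,:,1]>60)).astype(np.uint8)
# ball: yellowish blob nearest expected place
n,_,st,ce=cv2.connectedComponentsWithStats(m[:190])
for i in range(1,n):
    if st[i,4]>300: print('ball?',ce[i].round(1),st[i])
b=((H>100)&(H<125)&(h[:,:,1]>130)).astype(np.uint8)
n,_,st,ce=cv2.connectedComponentsWithStats(b[:300])
for i in range(1,n):
    if st[i,4]>60: print('blue',ce[i].round(1),st[i])
E
python3 ball.py
```

```text
{'clock': np.float64(7.8), 'position': array([ 0.4956,  0.2301, -0.0312]), 'ee_rot': array([ 0.6903,  0.7235, -0.    ,  0.    ]), 'grip_width': np.float64(0.2533), 'grasp_force': np.float64(107.889), 'ft_force': array([-2.4325, -2.4124,  3.1274]), 'torque': array([-0.3253,  0.5273,  0.0823])}
ball? [481.  176.2] [405 174 155   5 369]
blue [281.5 206.6] [ 163  177  237   48 1070]
```

The ear is gripped firmly. Next is a soft lift of 8 mm.

>>> move_arm([
  [[0,0,-0.0004],[0,0,0],-1],
  [[0,0,-0.0008],[0,0,0],-1],
  [[0,0,-0.0012],[0,0,0],-1],
  [[0,0,-0.0015],[0,0,0],-1],
  [[0,0,-0.0015],[0,0,0],-1],
  [[0,0,-0.0015],[0,0,0],-1],
  [[0,0,-0.0013],[0,0,0],-1],
  [[0,0,-0.001],[0,0,0],-1],
  [[0,0,-0.0008],[0,0,0],-1],
  [[0,0,-0.0004],[0,0,0],-1],
], newtons=110)

```text
clock: 8.85
position: [0.4956, 0.2302, -0.0233]
ee_rot: [0.69, 0.724, 0.0, 0.0]
ft_force: [-0.2, 0.6, -2.9]
grip_width: 0.254
grasp_force: 107.8
```

```bash
python3 ball.py; python3 - <<'E'
from workcell import vision
from h import *
c=vision.camera("wrist");P=c["pixels"].astype(int)
# ball under glass: brightness-chroma profile
sub=P[0:150,200:370]; b=(sub[:,:,0]-sub[:,:,2])
m=((b>10)).astype(np.uint8);m=cv2.morphologyEx(m,cv2.MORPH_OPEN,np.ones((5,5)))
n,_,st,ce=cv2.connectedComponentsWithStats(m)
print([(ce[i]+[200,0],st[i]) for i in range(1,n) if st[i,4]>300])
a=pickle.load(open('wrist1.pkl','rb'))
# pre-grasp picture
im=cv2.imread('pics/wrist2.png').astype(int);s=im[0:150,200:370];m=((s[:,:,2]-s[:,:,0])>10).astype(np.uint8);m=cv2.morphologyEx(m,cv2.MORPH_OPEN,np.ones((5,5)))
n,_,st,ce=cv2.connectedComponentsWithStats(m)
print([(ce[i]+[200,0],st[i]) for i in range(1,n) if st[i,4]>300])
E
```

```text
{'clock': np.float64(8.85), 'position': array([ 0.4956,  0.2302, -0.0233]), 'ee_rot': array([6.903e-01, 7.235e-01, 1.000e-04, 0.000e+00]), 'grip_width': np.float64(0.2539), 'grasp_force': np.float64(107.8027), 'ft_force': array([-0.238 ,  0.5747, -2.8832]), 'torque': array([-0.2566,  0.0277,  0.016 ])}
ball? [484.8 169.2] [411 168 149   4 309]
blue [281.2 203.6] [ 157  170  249   55 1155]
[(array([283.28995708,  50.64738197]), array([  43,    6,   81,   91, 5825], dtype=int32))]
[(array([281.55123015,  67.58766739]), array([  52,   35,   60,   67, 3211], dtype=int32))]
```

```bash
cat > bp.py <<'E'
import sys
from h import *
import glob,os
for f in sys.argv[1:]:
    s=cv2.imread(f).astype(int)[0:160,180:390];m=((s[:,:,2]-s[:,:,0])>12).astype(np.uint8);m=cv2.morphologyEx(m,cv2.MORPH_OPEN,np.ones((7,7)))
    n,_,st,ce=cv2.connectedComponentsWithStats(m)
    im=cv2.imread(f);h=cv2.cvtColor(im,cv2.COLOR_BGR2HSV);b=((h[:,:,0]>95)&(h[:,:,0]<125)&(h[:,:,1]>90));
    rim=[(u,np.where(b[:240,u])[0].max()) for u in (200,230,250,310,330,360) if b[:240,u].any()]
    print(f,[(np.round(ce[i]+[180,0],1),st[i]) for i in range(1,n) if 300<st[i,4]<9000],rim)
E
python3 bp.py pics/w_7.80.png pics/w_8.85.png
```

```text
pics/w_7.80.png [(array([282.9,  49.8]), array([  63,    4,   81,   92, 5937], dtype=int32))] [(200, np.int64(205)), (230, np.int64(218)), (250, np.int64(222)), (310, np.int64(222)), (330, np.int64(218)), (360, np.int64(206))]
pics/w_8.85.png [(array([283.3,  50.6]), array([  64,    6,   80,   90, 5771], dtype=int32))] [(200, np.int64(204)), (230, np.int64(217)), (250, np.int64(221)), (310, np.int64(222)), (330, np.int64(217)), (360, np.int64(205))]
```

>>> move_arm([
  [[-0.0004,0,0],[0,0,0],-1],
  [[-0.0008,0,0],[0,0,0],-1],
  [[-0.0013,0,0],[0,0,0],-1],
  [[-0.0017,0,0],[0,0,0],-1],
  [[-0.0022,0,0],[0,0,0],-1],
  [[-0.0026,0,0],[0,0,0],-1],
  [[-0.0031,0,0],[0,0,0],-1],
  [[-0.0035,0,0],[0,0,0],-1],
  [[-0.004,0,0],[0,0,0],-1],
  [[-0.0044,0,0],[0,0,0],-1],
  [[-0.0049,0,0],[0,0,0],-1],
  [[-0.0053,0,0],[0,0,0],-1],
])

```text
clock: 10.15
position: [0.4968, 0.2042, -0.0234]
ee_rot: [0.69, 0.724, 0.0, 0.0]
ft_force: [-0.6, 0.3, -2.7]
grip_width: 0.253
grasp_force: 107.8
```

>>> move_arm([
  [[-0.0053,0,0],[0,0,0],-1],
  [[-0.0053,0,0],[0,0,0],-1],
  [[-0.0053,0,0],[0,0,0],-1],
  [[-0.0053,0,0],[0,0,0],-1],
  [[-0.0053,0,0],[0,0,0],-1],
  [[-0.0053,0,0],[0,0,0],-1],
  [[-0.0053,0,0],[0,0,0],-1],
  [[-0.0053,0,0],[0,0,0],-1],
  [[-0.0053,0,0],[0,0,0],-1],
  [[-0.0053,0,0],[0,0,0],-1],
  [[-0.0053,0,0],[0,0,0],-1],
  [[-0.0053,0,0],[0,0,0],-1],
])

```text
clock: 11.35
position: [0.4991, 0.1566, -0.0234]
ee_rot: [0.69, 0.724, 0.0, 0.0]
ft_force: [-0.4, -1.0, -3.2]
grip_width: 0.254
grasp_force: 107.8
```

>>> move_arm([
  [[-0.0053,0,0],[0,0,0],-1],
  [[-0.0053,0,0],[0,0,0],-1],
  [[-0.0053,0,0],[0,0,0],-1],
  [[-0.0053,0,0],[0,0,0],-1],
  [[-0.0053,0,0],[0,0,0],-1],
  [[-0.0053,0,0],[0,0,0],-1],
  [[-0.0053,0,0],[0,0,0],-1],
  [[-0.0053,0,0],[0,0,0],-1],
  [[-0.0053,0,0],[0,0,0],-1],
  [[-0.0053,0,0],[0,0,0],-1],
  [[-0.0053,0,0],[0,0,0],-1],
  [[-0.0053,0,0],[0,0,0],-1],
])

```text
clock: 12.55
position: [0.5013, 0.109, -0.0234]
ee_rot: [0.69, 0.724, 0.0, 0.0]
ft_force: [-0.1, -0.1, -3.1]
grip_width: 0.255
grasp_force: 107.8
```

>>> move_arm([
  [[-0.0053,0,0],[0,0,0],-1],
  [[-0.0053,0,0],[0,0,0],-1],
  [[-0.0053,0,0],[0,0,0],-1],
  [[-0.0053,0,0],[0,0,0],-1],
  [[-0.0053,0,0],[0,0,0],-1],
  [[-0.0053,0,0],[0,0,0],-1],
])

```text
clock: 13.15
position: [0.5024, 0.0851, -0.0234]
ee_rot: [0.69, 0.724, 0.0, 0.0]
ft_force: [-0.0, -0.3, -3.4]
grip_width: 0.253
grasp_force: 107.8
```

>>> move_arm([
  [[-0.0049,0,0],[0,0,0],-1],
  [[-0.0044,0,0],[0,0,0],-1],
  [[-0.004,0,0],[0,0,0],-1],
  [[-0.0035,0,0],[0,0,0],-1],
  [[-0.0031,0,0],[0,0,0],-1],
  [[-0.0026,0,0],[0,0,0],-1],
  [[-0.0022,0,0],[0,0,0],-1],
  [[-0.0017,0,0],[0,0,0],-1],
  [[-0.0013,0,0],[0,0,0],-1],
  [[-0.0008,0,0],[0,0,0],-1],
  [[-0.0004,0,0],[0,0,0],-1],
])

```text
clock: 14.25
position: [0.5034, 0.0638, -0.0234]
ee_rot: [0.69, 0.724, 0.0, 0.0]
ft_force: [0.1, 0.3, -2.8]
grip_width: 0.251
grasp_force: 107.8
```

```bash
python3 ball.py; python3 bp.py $(ls -t pics/w_*|head -1)
python3 - <<'E'
from workcell import vision
from h import *
c=vision.camera("side");h=cv2.cvtColor(c["pixels"],cv2.COLOR_RGB2HSV)
cv2.imwrite('pics/side_open.png',c["pixels"][:,:,::-1]);pickle.dump(c,open('side3.pkl','wb'))
b=((h[:,:,0]>100)&(h[:,:,0]<128)&(h[:,:,1]>70));ys,xs=np.where(b[140:260,180:330]);print(len(xs))
P=np.array([ray(c,x+180,y+140,.034)[:2] for x,y in zip(xs,ys)])
print(P.min(0),P.max(0))
E
```

```text
{'clock': np.float64(14.25), 'position': array([ 0.5034,  0.0638, -0.0234]), 'ee_rot': array([0.6902, 0.7236, 0.    , 0.    ]), 'grip_width': np.float64(0.2515), 'grasp_force': np.float64(107.8095), 'ft_force': array([ 0.126 ,  0.3079, -2.7855]), 'torque': array([-0.2313, -0.0618,  0.0142])}
ball? [283.4  50.4] [ 243    5   82   92 5923]
blue [278.3 130.1] [  92    0  378  225 3325]
pics/w_14.25.png [(array([283.4,  49.8]), array([  61,    3,   85,   95, 6501], dtype=int32))] [(200, np.int64(205)), (230, np.int64(217)), (250, np.int64(222)), (310, np.int64(222)), (330, np.int64(217)), (360, np.int64(205))]
16
[0.51071823 0.09766322] [0.55860485 0.15839788]
```

The dish is out with the ball still centred. I'll raise it straight up while a script works out the increments for the turn.

>>> move_arm([
  [[0,0,-0.0016],[0,0,0],-1],
  [[0,0,-0.0032],[0,0,0],-1],
  [[0,0,-0.0048],[0,0,0],-1],
  [[0,0,-0.0064],[0,0,0],-1],
  [[0,0,-0.008],[0,0,0],-1],
  [[0,0,-0.0093],[0,0,0],-1],
  [[0,0,-0.0093],[0,0,0],-1],
  [[0,0,-0.0093],[0,0,0],-1],
  [[0,0,-0.0093],[0,0,0],-1],
  [[0,0,-0.0093],[0,0,0],-1],
  [[0,0,-0.0093],[0,0,0],-1],
  [[0,0,-0.0093],[0,0,0],-1],
])

```text
clock: 15.55
position: [0.5034, 0.0638, 0.044]
ee_rot: [0.69, 0.724, 0.0, 0.0]
ft_force: [-0.3, 0.5, -3.2]
grip_width: 0.253
grasp_force: 107.8
```

>>> move_arm([
  [[0,0,-0.0093],[0,0,0],-1],
  [[0,0,-0.0093],[0,0,0],-1],
  [[0,0,-0.0093],[0,0,0],-1],
  [[0,0,-0.0093],[0,0,0],-1],
  [[0,0,-0.0093],[0,0,0],-1],
  [[0,0,-0.0093],[0,0,0],-1],
  [[0,0,-0.008],[0,0,0],-1],
  [[0,0,-0.0064],[0,0,0],-1],
  [[0,0,-0.0048],[0,0,0],-1],
  [[0,0,-0.0032],[0,0,0],-1],
  [[0,0,-0.0016],[0,0,0],-1],
])

```text
clock: 16.65
position: [0.5034, 0.0638, 0.1034]
ee_rot: [0.69, 0.724, 0.0, 0.0]
ft_force: [-0.1, 0.8, -2.3]
grip_width: 0.257
grasp_force: 107.8
```

```bash
python3 ball.py; python3 bp.py $(ls -t pics/w_*|head -1)
python3 - <<'E'
from workcell import manip
from h import *
o=manip.get_obs();P=o["position"][:2];q=o["ee_rot"];L=.094
y0=np.arctan2(2*q[0]*q[1],2*q[0]**2-1);y1=np.radians(8.3)
C0=P+L*np.array([np.cos(y0),np.sin(y0)]);C1=np.array([.551,-.088])
print('j',o["joint_pos"].round(2),np.degrees(y0),C0)
v=np.r_[np.linspace(0,1,13)[1:],np.ones(36),np.linspace(1,0,13)[:-1]];s=np.r_[0,np.cumsum(v)/v.sum()]
T=[(C0+(C1-C0)*a-L*np.array([np.cos(y0+(y1-y0)*a),np.sin(y0+(y1-y0)*a)]),y0+(y1-y0)*a) for a in s]
for i in range(60):
    d=T[i+1][0]-T[i][0];y=T[i][1];u=np.array([np.cos(y),np.sin(y)]);yt=np.array([u[1],-u[0]])
    print(i,[round(d@u/.75,4),round(d@yt/.75,4)],round(-(T[i+1][1]-y)/(np.pi/4),4))
E
```

```text
{'clock': np.float64(16.65), 'position': array([0.5034, 0.0638, 0.1034]), 'ee_rot': array([0.6902, 0.7236, 0.    , 0.    ]), 'grip_width': np.float64(0.2573), 'grasp_force': np.float64(107.8238), 'ft_force': array([-0.1132,  0.7752, -2.325 ]), 'torque': array([-0.2768, -0.0069, -0.0162])}
ball? [283.6  50.1] [ 243    4   82   93 5941]
ball? [490.6 152.2] [420 143 140  19 634]
ball? [490.8 181.2] [ 389  167  171   23 2299]
blue [280.7 128.6] [  93    0  377  225 3236]
pics/w_16.65.png [(array([283.7,  49.5]), array([  61,    3,   86,   94, 6488], dtype=int32))] [(200, np.int64(204)), (230, np.int64(217)), (250, np.int64(222)), (310, np.int64(222)), (330, np.int64(217)), (360, np.int64(204))]
j [-0.06  0.16 -0.17  1.88  0.03  1.11 -0.19] 92.69959574946301 [0.49904513 0.15768042]
0 [np.float64(-0.0006), np.float64(-0.0002)] 0.0032
1 [np.float64(-0.0011), np.float64(-0.0004)] 0.0064
2 [np.float64(-0.0017), np.float64(-0.0007)] 0.0096
3 [np.float64(-0.0022), np.float64(-0.0009)] 0.0128
4 [np.float64(-0.0028), np.float64(-0.001)] 0.0159
5 [np.float64(-0.0033), np.float64(-0.0012)] 0.0191
6
[... 2091 characters left out ...]
at64(-0.0012), np.float64(0.0029)] 0.0383
47 [np.float64(-0.001), np.float64(0.003)] 0.0383
48 [np.float64(-0.0008), np.float64(0.003)] 0.0383
49 [np.float64(-0.0006), np.float64(0.0028)] 0.0351
50 [np.float64(-0.0004), np.float64(0.0025)] 0.0319
51 [np.float64(-0.0002), np.float64(0.0023)] 0.0287
52 [np.float64(-0.0001), np.float64(0.002)] 0.0255
53 [np.float64(-0.0), np.float64(0.0018)] 0.0223
54 [np.float64(0.0001), np.float64(0.0015)] 0.0191
55 [np.float64(0.0001), np.float64(0.0013)] 0.0159
56 [np.float64(0.0001), np.float64(0.001)] 0.0128
57 [np.float64(0.0001), np.float64(0.0008)] 0.0096
58 [np.float64(0.0001), np.float64(0.0005)] 0.0064
59 [np.float64(0.0), np.float64(0.0003)] 0.0032
```

>>> move_arm([
  [[-0.0006,-0.0002,0],[0,0,0.003],-1],
  [[-0.0011,-0.0004,0],[0,0,0.006],-1],
  [[-0.0017,-0.0007,0],[0,0,0.01],-1],
  [[-0.0022,-0.0009,0],[0,0,0.013],-1],
  [[-0.0028,-0.001,0],[0,0,0.016],-1],
  [[-0.0033,-0.0012,0],[0,0,0.019],-1],
  [[-0.0039,-0.0014,0],[0,0,0.022],-1],
  [[-0.0044,-0.0015,0],[0,0,0.026],-1],
  [[-0.0049,-0.0016,0],[0,0,0.029],-1],
  [[-0.0054,-0.0016,0],[0,0,0.032],-1],
  [[-0.0059,-0.0016,0],[0,0,0.035],-1],
  [[-0.0064,-0.0016,0],[0,0,0.038],-1],
])

```text
clock: 17.9
position: [0.4918, 0.0318, 0.1033]
ee_rot: [0.758, 0.652, 0.0, 0.0]
ft_force: [0.1, 0.8, -3.5]
grip_width: 0.257
grasp_force: 107.9
```

>>> move_arm([
  [[-0.0063,-0.0014,0],[0,0,0.038],-1],
  [[-0.0063,-0.0012,0],[0,0,0.038],-1],
  [[-0.0062,-0.001,0],[0,0,0.038],-1],
  [[-0.0061,-0.0008,0],[0,0,0.038],-1],
  [[-0.006,-0.0006,0],[0,0,0.038],-1],
  [[-0.0059,-0.0004,0],[0,0,0.038],-1],
  [[-0.0058,-0.0003,0],[0,0,0.038],-1],
  [[-0.0057,-0.0001,0],[0,0,0.038],-1],
  [[-0.0056,0.0001,0],[0,0,0.038],-1],
  [[-0.0055,0.0002,0],[0,0,0.038],-1],
  [[-0.0054,0.0004,0],[0,0,0.038],-1],
  [[-0.0052,0.0006,0],[0,0,0.038],-1],
])

```text
clock: 19.1
position: [0.4727, -0.0173, 0.1033]
ee_rot: [0.862, 0.506, 0.0, 0.0]
ft_force: [1.1, 0.2, -4.0]
grip_width: 0.255
grasp_force: 107.8
```

>>> move_arm([
  [[-0.0051,0.0007,0],[0,0,0.038],-1],
  [[-0.005,0.0009,0],[0,0,0.038],-1],
  [[-0.0048,0.001,0],[0,0,0.038],-1],
  [[-0.0047,0.0012,0],[0,0,0.038],-1],
  [[-0.0045,0.0013,0],[0,0,0.038],-1],
  [[-0.0044,0.0014,0],[0,0,0.038],-1],
  [[-0.0042,0.0016,0],[0,0,0.038],-1],
  [[-0.004,0.0017,0],[0,0,0.038],-1],
  [[-0.0039,0.0018,0],[0,0,0.038],-1],
  [[-0.0037,0.0019,0],[0,0,0.038],-1],
  [[-0.0035,0.002,0],[0,0,0.038],-1],
  [[-0.0034,0.0022,0],[0,0,0.038],-1],
])

```text
clock: 20.3
position: [0.4595, -0.056, 0.1033]
ee_rot: [0.939, 0.345, 0.0, 0.0]
ft_force: [0.0, 0.6, -2.7]
grip_width: 0.255
grasp_force: 107.8
```

>>> move_arm([
  [[-0.0032,0.0023,0],[0,0,0.038],-1],
  [[-0.003,0.0023,0],[0,0,0.038],-1],
  [[-0.0028,0.0024,0],[0,0,0.038],-1],
  [[-0.0026,0.0025,0],[0,0,0.038],-1],
  [[-0.0024,0.0026,0],[0,0,0.038],-1],
  [[-0.0022,0.0027,0],[0,0,0.038],-1],
  [[-0.002,0.0027,0],[0,0,0.038],-1],
  [[-0.0018,0.0028,0],[0,0,0.038],-1],
  [[-0.0016,0.0028,0],[0,0,0.038],-1],
  [[-0.0014,0.0029,0],[0,0,0.038],-1],
  [[-0.0012,0.0029,0],[0,0,0.038],-1],
  [[-0.001,0.003,0],[0,0,0.038],-1],
])

```text
clock: 21.5
position: [0.4559, -0.0867, 0.1033]
ee_rot: [0.985, 0.172, 0.0, -0.0]
ft_force: [-0.6, 0.1, -2.3]
grip_width: 0.258
grasp_force: 107.8
```

>>> move_arm([
  [[-0.0008,0.003,0],[0,0,0.038],-1],
  [[-0.0006,0.0028,0],[0,0,0.035],-1],
  [[-0.0004,0.0025,0],[0,0,0.032],-1],
  [[-0.0002,0.0023,0],[0,0,0.029],-1],
  [[-0.0001,0.002,0],[0,0,0.026],-1],
  [[0,0.0018,0],[0,0,0.022],-1],
  [[0.0001,0.0015,0],[0,0,0.019],-1],
  [[0.0001,0.0013,0],[0,0,0.016],-1],
  [[0.0001,0.001,0],[0,0,0.013],-1],
  [[0.0001,0.0008,0],[0,0,0.01],-1],
  [[0.0001,0.0005,0],[0,0,0.006],-1],
  [[0,0.0003,0],[0,0,0.003],-1],
])

```text
clock: 22.7
position: [0.4586, -0.1013, 0.1033]
ee_rot: [0.997, 0.076, 0.0, -0.0]
ft_force: [0.3, 0.4, -2.6]
grip_width: 0.251
grasp_force: 107.8
```

```bash
python3 ball.py; python3 bp.py $(ls -t pics/w_*|head -1)
python3 - <<'E'
from workcell import manip,vision
from h import *
o=manip.get_obs();P=o["position"][:2];q=o["ee_rot"];y=np.arctan2(2*q[0]*q[1],2*q[0]**2-1)
print(np.degrees(y),P+.094*np.array([np.cos(y),np.sin(y)]))
O=[]
for n in("side","scene"):
    c=vision.camera(n);cv2.imwrite(f'pics/{n}_end.png',c["pixels"][:,:,::-1]);h=cv2.cvtColor(c["pixels"],cv2.COLOR_RGB2HSV)
    X=np.array([.551,-.088,.16]);e=proj(c,X).astype(int)
    b=((h[:,:,0]>100)&(h[:,:,0]<128)&(h[:,:,1]>70))[e[1]-60:e[1]+60,e[0]-60:e[0]+60]
    ys,xs=np.where(b);print(n,e,len(xs),xs.min()+e[0]-60,xs.max()+e[0]-60,ys.min()+e[1]-60,ys.max()+e[1]-60)
E
```

```text
{'clock': np.float64(22.7), 'position': array([ 0.4586, -0.1013,  0.1033]), 'ee_rot': array([ 9.971e-01,  7.600e-02,  1.000e-04, -0.000e+00]), 'grip_width': np.float64(0.2515), 'grasp_force': np.float64(107.8079), 'ft_force': array([ 0.2664,  0.443 , -2.5756]), 'torque': array([0.0274, 0.2873, 0.0236])}
ball? [66.9 57.9] [ 49   0  54  90 543]
ball? [84.9 29. ] [ 74   0  22  63 818]
ball? [478.4  28.8] [467   0  24  66 615]
ball? [283.9  50.3] [ 243    5   83   91 5933]
blue [286.6 127.5] [  93    0  377  225 3268]
pics/w_22.70.png [(array([283.6,  49.8]), array([  62,    2,   85,   96, 6509], dtype=int32))] [(200, np.int64(204)), (230, np.int64(217)), (250, np.int64(221)), (310, np.int64(222)), (330, np.int64(217)), (360, np.int64(205))]
8.714177495090397 [ 0.55144195 -0.0870937 ]
side [282 224] 11 258 261 212 227
scene [278 206] 97 236 300 163 210
```

>>> move_arm([
  [[0,0,0],[0,0,0],-1],
  [[0,0,0],[0,0,0],-1],
  [[0,0,0],[0,0,0],-1],
  [[0,0,0],[0,0,0],-1],
  [[0,0,0],[0,0,0],-1],
  [[0,0,0],[0,0,0],-1],
  [[0,0,0],[0,0,0],-1],
  [[0,0,0],[0,0,0],-1],
])

```text
clock: 23.65
position: [0.4585, -0.1013, 0.1033]
ee_rot: [0.997, 0.076, 0.0, -0.0]
ft_force: [-0.1, -0.4, -2.8]
grip_width: 0.251
grasp_force: 107.8
```

```bash
python3 ball.py; python3 -c "
from workcell import order;print(order.hand_in())"
```

```text
{'clock': np.float64(23.65), 'position': array([ 0.4585, -0.1013,  0.1033]), 'ee_rot': array([ 0.9971,  0.0761,  0.    , -0.    ]), 'grip_width': np.float64(0.251), 'grasp_force': np.float64(107.8086), 'ft_force': array([-0.1407, -0.4424, -2.812 ]), 'torque': array([ 0.0141,  0.2469, -0.0253])}
ball? [66.8 57.8] [ 49   0  54  91 546]
ball? [84.8 29.1] [ 74   0  22  64 802]
ball? [478.3  28.8] [467   0  24  66 609]
ball? [283.9  50.3] [ 243    5   83   91 5932]
blue [286.8 127.3] [  93    0  378  225 3273]
the job is handed in; nothing more can be done
None
```

The job is handed in (the hand-in gave no verdict): the arm is holding the dish still and level over the middle of the placemat's near edge, its underside about 13.5 cm above the counter by my estimate, the free ear pointing at the guest and the chocolate still centred, at 23.65 s on the clock.

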